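# Clip the cutlery holder on the dish drainer

### The arm

A 7-joint arm with a two-finger parallel gripper is mounted at the origin on the work surface. World frame = base frame: x ahead of the robot, y to its left, z up, the work surface at z = 0. Lengths are in mm, angles in rad, forces in N, time in s.
With the tool pointing down it reaches from about 400 to 875 mm from the base axis. Payload 4.4 kg.
Tool frame: the origin (TCP) lies midway between the tips of the shut fingers; the grasp point (between the pads) lies 19 mm behind it; z points along the fingers, y is the line along which they close (so a half turn about z gives the same grasp; the last joint's range is limited). The gripper opens to 85 mm and grips with 20 to 120 N. Pads are 22 mm wide; open, the fingers measure 114 mm over their backs; the gripper's body (76 mm by 85 mm) begins 54 mm behind the grasp point. The pads swing forward as they close: fully open they stand 13 mm farther back than shut.
Start: joints at [-1.35, 0.628, 0.038, 1.517, -0.027, 0.996, -0.02], TCP at [183.85, 623.472, 231.313] pointing down, gripper open.
Joint ranges: [-3.06, 3.06], [-0.37, 2.12], [-1.25, 1.32], [0.18, 2.47], [-1.1, 4.24], [0.23, 1.98], [-2.94, 2.94]. Speed limits (rad/s): [2.57, 2.57, 3.14, 3.14, 3.14, 3.14, 3.14].

### API

Orientations are given as [roll, pitch, yaw] about the fixed x, y, z axes, in that order (R = Rz(yaw) Ry(pitch) Rx(roll)).
In Python, from cell import ctrl gives the robot as it stands.
- The arm moves only by the shell command python3 -m handwheel 'ROWS'. ROWS is JSON, a list of rows, each a list of 3 entries, a list of its own where there are three numbers: the turn, a rotation vector about the tool's x, y, z in degrees, then the shift along the tool's x, y, z in m, then the closure, from 0 (fully open) to 1 (shut). A call has 1 to 5 rows; each row shifts and turns the commanded pose from where the row before left it, along the tool's axes as they then stand; what a row does not reach is not made up. A row lasts 1/12 s, in which the tool goes at most 41.7 mm and 7.16 degrees, less where a joint would pass 70% of its speed; a pose out of reach is approached as far as the arm can. A call is refused whole if a number of a shift passes 0.0417 or a number of a turn 7.16, either way. A call with a gripper value outside its range is refused whole. The fingers move at their own pace and stop on an object; the grip force is fixed at half the most. Time passes only in rows, so rows that do not move let the fingers close. It gives the time, the measured TCP pose, the force, the opening and the grip force at its end, in the units of the state.
- ctrl.read_state(): the state, without advancing time (a new reading comes with each control period).
- ctrl.get_image(name): name is "scene" or "top" or "wrist"; returns a dict with "pixels" (384x512x3 uint8, red, green, blue), "fx", "fy", "cx", "cy" (pixels), "pose" (4x4, takes a point from camera to world coordinates); the wrist camera has in their place "T_tool_cam" (4x4, takes a point from camera to tool coordinates, whose origin is the TCP and whose axes are the flange's). Camera axes: x right, y up, looking along -z (the intrinsics and any distortion apply to the point x, -y, -z); pixel columns grow to the right and rows downward; lengths in mm; the calibration is good to about 2 mm. A picture is of the moment at which its call begins: read the wrist's pose just before it. There is no depth.
- ctrl.finish_job(): hands the job in; it is judged then, once.
The state is a dict: "clock": time; "qpos": joint angles; "qd": joint speeds; "tau": joint torques, N m; "eef_pos": TCP position; "tool_rot": TCP orientation; "force": force on the tool from outside, world axes, zero at the start; "torque": the same for the moment, N m; "width": finger opening in mm; "gripper_force": force on a finger pad.
Only numpy, scipy, OpenCV 4.12 (cv2) and the standard library are available. Lean on these libraries where they do the work, as an engineer would, in place of code of your own. Each camera call takes 0.05 s, during which the arm holds its last target. There are 200 camera calls.

### The job

Clip the empty cutlery holder onto the front rail of the dish drainer: press its clip straight down over an open stretch of the rail until the arms snap past the tube and it sits fully home, then slide it along the rail to the left until the rubber button on its tab bears against the left-hand corner post, and let it hang there touching it. Press no harder than the snap needs, ease it up to the post rather than ramming it, and leave the shakers and the canister where they stand.

Things in the scene. Friction and masses are not known exactly. Their poses are not given: they have to be found in the camera images.
- holder: White plastic open cutlery cup, 60 x 90 x 105 mm high (x, y, z), 0.2 to 0.35 kg, standing loose on the counter. Origin: centre of its underside, z up. On its +x side a bridge plate at the rim (underside 100 mm up, 5 mm thick, 40 mm wide in y, out to x = 65 mm) carries a sprung steel clip below (clip_axis) and a thumb tab above (tab_grip).
- tab_grip (a point): Point to grip on the thumb tab, 40 mm straight above clip_axis, 130 mm above the holder's underside. The tab is an upright plastic plate 12 mm thick (holder x), 40 mm wide (y), from 105 to 146 mm above the underside; grip it across its thickness, from above. Axes as the holder.
- clip_axis (a point): Centre of the sprung clip, 50 mm in +x from the cup's middle, 90 mm above its underside; it lies on the rail's axis when the clip is fully home. The clip is 40 mm long along the holder's y, mouth down, for a 20 mm tube: two 3 mm spring strips. Once on, pulling it off takes about 10 N; it slides along the rail with 2 to 7 N of drag. Axes as the holder.
- clip_throat (a point): Narrowest part of the clip's mouth, 7 mm below clip_axis: 14 mm wide at rest. Flared lips below it, 23 mm apart, 14 mm below clip_axis, lead the tube in. The lips touch when clip_axis is about 14 mm above the rail's axis; the throat passes the tube's widest part at about 7 mm, then the arms close and draw it down. Pressing it on takes about 10 to 17 N. Axes as the holder.
- clip_roof: Roof of the clip: the bridge plate, whose soft-lined underside comes to rest on top of the tube. Origin: middle of the underside, 10 mm above clip_axis, axes as the holder. The arms alone hold it on the tube with 7 to 10 N; more than 50 N in all, your push included, crushes it: once it is home, stop pressing below about 20 N at the wrist.
- buffer: Black rubber stop button, 12 mm in diameter, on the end of the tab that faces the holder's +y, 22 mm above the clip's axis. Its tip stands 8 mm out, 28 mm along y from clip_axis; origin on its axis, 8 mm behind the tip; axes as the holder. It gives up to 5 mm at 3 N per mm. It meets the left-hand post; squeezed with more than 22 N it is rammed.
- standoff (a point): Tip of a round plastic stand-off low on the cup's clip side, 44 mm in +x from the cup's middle, 20 mm up, 36 mm wide in y. When the holder hangs it rests on a rod of the drainer 70 mm below the rail; it has 2 mm of play there, so the holder may lean 0.03 rad. Axes as the holder.
- drainer: Expandable steel tube dish drainer. Origin: on the counter straight below the front rail; y along the rail, to the left as the robot sees it, z up, x into the drainer (250 mm deep). The frame stands on screw feet: the rail's axis is 118 to 132 mm above the counter, set differently each time and not measured. Plates dry in its right half: y from -130 to -30 mm, x from 75 mm, up to 200 mm high.
- rail_foot (a point): Point on the counter straight below the front rail, same as the drainer's origin and axes. From y = -30 mm to the left-hand post the rail is the 20 mm outer tube (16 mm inner tube right of it). The left part pulls out: the near face of the left-hand post (24 mm tube, top 38 mm above the rail's axis) is at y = 140 to 180 mm, not measured. More than 75 N in all from the holder bends the frame.
- salt: Bystander: glass shaker with a steel cap, 38 mm in diameter, 76 mm high, white contents; origin: centre of its underside.
- pepper: Bystander: glass shaker like the other, dark contents; origin: centre of its underside.
- canister: Bystander: white ribbed canister with a lid, 96 mm in diameter, 131 mm high over the wire handle; origin: centre of its underside.
Mind the look-alikes: they are no part of the job. Leave any blue or yellow look-alike of the holder alone.

How it is judged (in metres and radians):
On the way, in this order (a step that is already met when the one before it is completed fails the run):
1. the clip is snapped fully home on an open stretch of the front rail (its roof resting on the tube), short of the left-hand post (x of clip_axis in the frame of drainer between -0.003 and 0.003 m and contact force between clip_roof and drainer above 3 N and angle between holder's own z axis and vertical below 0.12 rad and y of clip_axis in the frame of drainer between -0.03 and 0.102 m), for 0.2 s.
2. the clip, still home on the rail, bears with its rubber button on the left-hand post (over 1 N) (x of clip_axis in the frame of drainer between -0.003 and 0.003 m and contact force between clip_roof and drainer above 3 N and angle between holder's own z axis and vertical below 0.12 rad and contact force between buffer and drainer above 1 N), for 0.1 s.
At the end, for the whole second after the job is handed in: The holder hangs released and at rest on the front rail: clip over the rail within 3 mm, its roof held on the tube by the arms (over 3 N), upright within 0.12 rad, and its rubber button touching the left-hand post (over 0.2 N), which stands 140 to 180 mm left of the drainer's origin (x of clip_axis in the frame of drainer between -0.003 and 0.003 m and contact force between clip_roof and drainer above 3 N and angle between holder's own z axis and vertical below 0.12 rad and y of clip_axis in the frame of drainer between 0.108 and 0.165 m and contact force between buffer and drainer above 0.2 N and linear speed of holder below 0.01 m/s).
It fails at once if the roof of the clip is pressed on the rail with more than 50 N (contact force between clip_roof and drainer above 50 N).
It fails at once if the holder is jammed on the drainer with more than 75 N in all (contact force between holder and drainer above 75 N).
It fails at once if the rubber button is rammed on the post with more than 22 N (contact force between buffer and drainer above 22 N).
It fails at once if a shaker or the canister is moved more than 15 mm (distance of any of salt, pepper, canister from where it was at the start of the episode above 0.015 m).
It also fails if it takes over 69 s, if anything falls off the work surface, if the arm or the gripper's body presses on something with over 40 N, if the wrist force passes 120 N, or if a joint passes its speed limit or range.

## Working session

There is one attempt and no reset: what is moved stays moved. The work goes in short steps, Python scripts to look and compute and a shell command to move; the robot and the scene stay as the last step left them, time stands still between calls to the robot, and variables do not carry over. Pictures are saved under pics/ and viewed, at most 10 in all, crops included, and the job is handed in when it is done.

```bash
ls; mkdir -p pics; python3 - <<'E'
from cell import ctrl
import cv2,numpy as np
s=ctrl.read_state();print(s)
for n in ("scene","top"):
    im=ctrl.get_image(n);cv2.imwrite(f"pics/{n}0.png",im["pixels"][:,:,::-1]);np.savez(f"pics/{n}0.npz",**im)
    print(n,[im[k] for k in im if k not in("pixels",)])
E
```

```text
pics
{'clock': 0.0, 'qpos': array([-1.34977064,  0.62930593,  0.0384428 ,  1.51839274, -0.02701853,
        0.99632067, -0.020014  ]), 'qd': array([-0.00156872, -0.00017577, -0.0004538 , -0.0003752 ,  0.00186436,
       -0.00051724, -0.00107097]), 'tau': array([ 3.38990924e-05, -5.63396680e+01,  1.22594900e+00, -1.93454432e+01,
        1.08361742e-02,  1.07337596e-02,  8.20492687e-06]), 'eef_pos': array([183.67703702, 622.83823477, 230.40725831]), 'tool_rot': array([-3.13968380e+00,  8.80247986e-06,  2.85474164e+00]), 'force': array([ 0.58151904, -0.10738838,  0.24279848]), 'torque': array([ 0.02986597, -0.02472471, -0.00755841]), 'gripper_force': 0.0, 'width': 85.35689680437916}
scene [376.2889419756726, 376.2889419756726, 260.6470966741079, 195.8743642213352, array([[-7.81123717e-01, -3.97368844e-01,  4.81605379e-01,
         1.00288606e+03],
       [ 6.24289067e-01, -4.84165660e-01,  6.13063435e-01,
         6.66373089e+02],
       [-1.04355221e-02,  7.79539361e-01,  6.26266305e-01,
         7.61706299e+02],
       [ 0.00000000e+00,  0.00000000e+00,  0.00000000e+00,
         1.00000000e+00]])]
top [352.48653011425625, 352.48653011425625, 253.12945666196342, 190.3916707852969, array([[ 7.77517682e-03,  9.80500334e-01, -1.96363547e-01,
         3.19717005e+02],
       [-9.99918608e-01,  5.63695914e-03, -1.14456257e-02,
         2.45231332e+01],
       [-1.01155465e-02,  1.96436556e-01,  9.80464357e-01,
         1.07956061e+03],
       [ 0.00000000e+00,  0.00000000e+00,  0.00000000e+00,
         1.00000000e+00]])]
```

View pics/scene0.png

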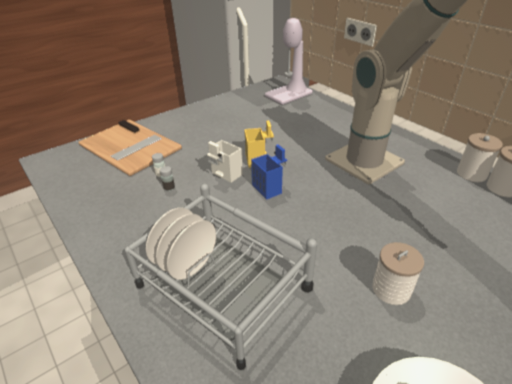

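View pics/top0.png

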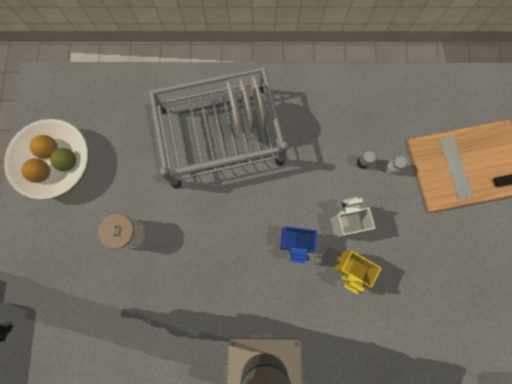

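The scene view shows the drainer with its plates at (180,245), and the white holder at (228,160) beside its yellow and blue look-alikes. In the top view the front rail runs from the left post at (164,171) to (280,152). The white holder is at (353,220) with its tab at (353,204), towards the drainer. The shakers are at (367,160) and (397,165), and the canister is at (117,231).

```bash
cat > h.py <<'E'
import numpy as np,cv2
def load(n):
    d=np.load(f"pics/{n}.npz");return {k:d[k] for k in d}
def plane(im,u,v,z,pose=None):
    P=im["pose"] if pose is None else pose
    d=P[:3,:3]@np.array([(u-im["cx"])/im["fx"],-(v-im["cy"])/im["fy"],-1]);o=P[:3,3]
    return o+d*(z-o[2])/d[2]
def proj(im,p,pose=None):
    P=im["pose"] if pose is None else pose
    c=P[:3,:3].T@(np.array(p)-P[:3,3]);return im["cx"]+im["fx"]*c[0]/-c[2],im["cy"]-im["fy"]*c[1]/-c[2]
E
python3 - <<'E'
from h import *
t=load("top0")
c=t["pixels"][75:250,145:411,::-1]
cv2.imwrite("pics/c1.png",cv2.resize(c,None,fx=3,fy=3,interpolation=cv2.INTER_CUBIC))
for n,u,v,z in [("postL",164,171,165),("postR",280,148,165),("tab",353,204,146),("cup",353,220,105),("can",117,231,120),("salt",398,163,76),("pep",368,158,76)]:print(n,plane(t,u,v,z).round())
E
```

```text
postL [555. 275. 165.]
postR [620. -37. 165.]
tab [ 471. -232.  146.]
cup [ 433. -241.  105.]
can [397. 406. 120.]
salt [ 605. -389.   76.]
pep [ 620. -302.   76.]
```

View pics/c1.png

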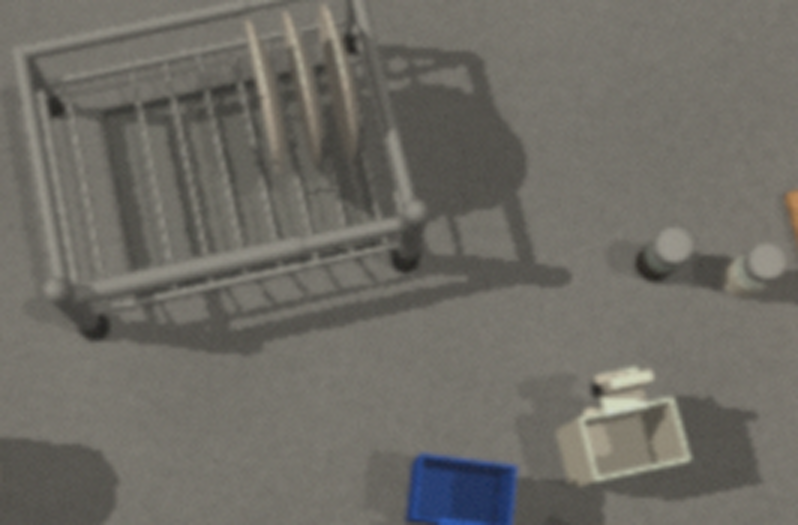

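The enlarged view shows the rail from the left post top at crop (57,288) to the right one at (413,212). The cup rim's corners are (583,412), (673,398), (691,460) and (597,484), and the tab top is at about (626,377).

```bash
cat >> h.py <<'E'
from scipy.spatial.transform import Rotation as Ro
import json
def rows(p,rpy,wps,step=40):
    """wps: list of (target xyz, target yaw); prints rows in tool axes (tool down)."""
    p=np.array(p,float);y=rpy
    for q,yt in wps:
        q=np.array(q,float);n=int(max(np.ceil(np.linalg.norm(q-p)/step),np.ceil(abs(np.degrees(yt-y))/7),1))
        d=(q-p)/n;dy=(yt-y)/n;out=[]
        for i in range(n):
            t=Ro.from_euler("xyz",[np.pi,0,y]).inv().apply(d)/1000
            out.append([[0,0,round(-np.degrees(dy),1)],[round(a,4) for a in t],0]);y+=dy
        p=q
        for i in range(0,n,5):print(json.dumps(out[i:i+5]).replace(" ",""))
E
python3 - <<'E'
from h import *
t=load("top0")
f=lambda a,z:plane(t,145+a[0]/3,75+a[1]/3,z)
C=[f(c,105) for c in [(583,412),(673,398),(691,460),(597,484)]]
for i in range(4):
    e=C[(i+1)%4]-C[i];print(C[i].round(),np.linalg.norm(e).round(),np.arctan2(e[1],e[0]).round(3))
print("cen",np.mean(C,0),"tab",f((628,374),146),[f(x,146) for x in((600,380),(652,372))])
L=f((57,288),163);R=f((413,212),163);e=L-R;print(L,R,np.linalg.norm(e),"yaw",np.arctan2(-e[0],e[1]))
s=load("scene0")
print("T?",s["cx"])
rows([183.85,623.5,231.3],2.855,[((300,480,300),2.855),((500,100,300),2.2),((450,-235,300),1.77)])
E
python3 - <<'E'
from cell import ctrl
w=ctrl.get_image("wrist");print({k:w[k] for k in w if k!="pixels"})
E
```

```text
[ 454. -204.  105.] 85.0 -1.41
[ 468. -288.  105.] 59.0 -2.915
[ 410. -301.  105.] 90.0 1.824
[ 388. -214.  105.] 67.0 0.151
cen [ 430.03183764 -251.8172556   105.        ] tab [ 482.90301902 -235.93227875  146.        ] [array([ 477.31966518, -210.75702551,  146.        ]), array([ 484.84469155, -257.39463033,  146.        ])]
[555.07789813 275.29016932 163.        ] [627.75712029 -44.12304898 163.        ] 327.5775837287575 yaw 0.22373054865891406
T? 260.6470966741079
[[[0,0,-0.0],[-0.0304,-0.021,-0.0137],0],[[0,0,-0.0],[-0.0304,-0.021,-0.0137],0],[[0,0,-0.0],[-0.0304,-0.021,-0.0137],0],[[0,0,-0.0],[-0.0304,-0.021,-0.0137],0],[[0,0,-0.0],[-0.0304,-0.021,-0.0137],0]]
[[[0,0,3.4],[-0.0272,-0.028,-0.0],0],[[0,0,3.4],[-0.0288,-0.0263,-0.0],0],[[0,0,3.4],[-0.0303,-0.0246,-0.0],0],[[0,0,3.4],[-0.0317,-0.0227,-0.0],0],[[0,0,3.4],[-0.033,-0.0208,-0.0],0]]
[[[0,0,3.4],[-0.0342,-0.0188,-0.0],0],[[0,0,3.4],[-0.0353,-0.0167,-0.0],0],[[0,0,3.4],[-0.0362,-0.0146,-0.0],0],[[0,0,3.4],[-0.037,-0.0124,-0.0],0],[[0,0,3.4],[-0.0377,-0.0102,-0.0],0]]
[[[0,0,3.4],[-0.0382,-0.0079,-0.0],0]]
[[[0,0,2.7],[-0.0268,-0.0264,-0.0],0],[[0,0,2.7],[-0.0281,-0.0251,-0.0],0],[[0,0,2.7],[-0.0292,-0.0237,-0.0],0],[[0,0,2.7],[-0.0303,-0.0223,-0.0],0],[[0,0,2.7],[-0.0314,-0.0208,-0.0],0]]
[[[0,0,2.7],[-0.0323,-0.0193,-0.0],0],[[0,0,2.7],[-0.0332,-0.0177,-0.0],0],[[0,0,2.7],[-0.034,-0.0161,-0.0],0],[[0,0,2.7],[-0.0347,-0.0145,-0.0],0]]
{'fx': 340.5565362435729, 'fy': 340.5565362435729, 'cx': 254.2574777399862, 'cy': 193.58918652239626, 'T_tool_cam': array([[ 3.82960307e-04,  9.54146798e-01,  2.99338841e-01,
         7.62908323e+01],
       [ 9.99999852e-01, -2.49676447e-04, -4.83506474e-04,
        -2.28274759e-01],
       [-3.86598296e-04,  2.99338982e-01, -9.54146752e-01,
        -1.42624986e+02],
       [ 0.00000000e+00,  0.00000000e+00,  0.00000000e+00,
         1.00000000e+00]])}
```

```bash
python3 -m handwheel '[[[0,0,0],[-0.030,-0.021,-0.0137],0],[[0,0,0],[-0.030,-0.021,-0.0137],0],[[0,0,0],[-0.030,-0.021,-0.0137],0],[[0,0,0],[-0.030,-0.021,-0.0137],0],[[0,0,0],[-0.030,-0.021,-0.0137],0]]'
python3 -m handwheel '[[[0,0,3.4],[-0.0272,-0.028,0],0],[[0,0,3.4],[-0.0288,-0.0263,0],0],[[0,0,3.4],[-0.0303,-0.0246,0],0],[[0,0,3.4],[-0.0317,-0.0227,0],0],[[0,0,3.4],[-0.033,-0.0208,0],0]]'
python3 -m handwheel '[[[0,0,3.4],[-0.0342,-0.0188,0],0],[[0,0,3.4],[-0.0353,-0.0167,0],0],[[0,0,3.4],[-0.0362,-0.0146,0],0],[[0,0,3.4],[-0.037,-0.0124,0],0],[[0,0,3.4],[-0.0377,-0.0102,0],0]]'
python3 -m handwheel '[[[0,0,3.4],[-0.038,-0.008,0],0],[[0,0,2.7],[-0.0268,-0.0264,0],0],[[0,0,2.7],[-0.0281,-0.0251,0],0],[[0,0,2.7],[-0.0292,-0.0237,0],0],[[0,0,2.7],[-0.0303,-0.0223,0],0]]'
python3 -m handwheel '[[[0,0,2.7],[-0.0314,-0.0208,0],0],[[0,0,2.7],[-0.0323,-0.0193,0],0],[[0,0,2.7],[-0.0332,-0.0177,0],0],[[0,0,2.7],[-0.034,-0.0161,0],0],[[0,0,2.7],[-0.0347,-0.0145,0],0]]'
python3 -m handwheel '[[[0,0,0],[0,0,0],0],[[0,0,0],[0,0,0],0]]'
cat >> h.py <<'E'
def wshot(name):
    from cell import ctrl
    s=ctrl.read_state();w=ctrl.get_image("wrist")
    T=np.eye(4);T[:3,:3]=Ro.from_euler("xyz",s["tool_rot"]).as_matrix();T[:3,3]=s["eef_pos"]
    w["pose"]=T@w["T_tool_cam"];np.savez(f"pics/{name}.npz",**w);cv2.imwrite(f"pics/{name}.png",w["pixels"][:,:,::-1])
    print(s["clock"],s["eef_pos"].round(1),s["tool_rot"].round(3),s["force"].round(1),s["width"],s["qpos"].round(2));return w
E
python3 -c "
from h import *
wshot('w1')"
```

```text
clock: 0.57
eef_pos: [298.8, 478.6, 300.2]
tool_rot: [-3.141, -0.0, 2.855]
force: [-0.4, -0.3, 0.3]
width: 85.2
gripper_force: 0.0
clock: 0.98
eef_pos: [389.2, 305.8, 299.8]
tool_rot: [3.142, -0.0, 2.555]
force: [1.9, 0.9, -0.6]
width: 85.4
gripper_force: 0.0
clock: 1.4
eef_pos: [480.2, 133.3, 299.8]
tool_rot: [3.142, -0.0, 2.259]
force: [0.8, 0.8, 0.5]
width: 85.6
gripper_force: 0.0
clock: 1.82
eef_pos: [475.4, -50.0, 299.7]
tool_rot: [-3.141, -0.0, 2.011]
force: [-0.1, 0.3, 0.3]
width: 85.2
gripper_force: 0.0
clock: 2.23
eef_pos: [448.9, -236.1, 299.8]
tool_rot: [3.142, -0.0, 1.776]
force: [1.3, 0.7, -0.2]
width: 85.5
gripper_force: 0.0
clock: 2.4
eef_pos: [448.5, -236.9, 299.7]
tool_rot: [-3.141, 0.001, 1.773]
force: [0.4, 0.7, -0.4]
width: 85.4
gripper_force: 0.0
2.4 [ 448.5 -236.9  299.7] [-3.141e+00  1.000e-03  1.773e+00] [ 0.4  0.7 -0.4] 85.41154272828393 [ 0.06  0.38  0.51  1.83 -0.22  0.99  0.87]
```

View pics/w1.png

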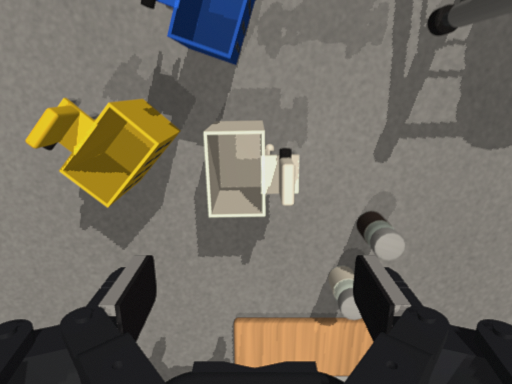

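The wrist view shows the white cup's rim at (206,132), (264,131), (265,216) and (210,216). The tab top is at columns 283-295, rows 150-205, with the black button on its upper end (285,153).

```bash
python3 - <<'E'
from h import *
w=load("w1")
C=[plane(w,*c,105) for c in [(206,132),(264,131),(265,216),(210,216)]]
for i in range(4):
    e=C[(i+1)%4]-C[i];print(C[i].round(1),np.linalg.norm(e).round(1),np.arctan2(e[1],e[0]).round(3))
cen=np.mean(C,0);print("cen",cen)
g=w["pixels"].astype(int);sub=g[140:215,275:305].sum(2)
for r in range(0,75,6):print(140+r,sub[r]//3)
for y in(.16,.2,.23):print(y,cen+50*np.array([np.cos(y),np.sin(y),0]))
print("tab",plane(w,288.5,182,146))
E
```

```text
[ 395.3 -213.4  105. ] 57.0 0.219
[ 450.9 -201.   105. ] 89.3 -1.348
[ 470.6 -288.1  105. ] 58.3 -2.939
[ 413.5 -299.8  105. ] 88.3 1.779
cen [ 432.55596042 -250.58462604  105.        ]
140 [111 111 110 109 109 108 108 110 110 112 112 111 114 117 116 116 114 112
 112 117 113 111 110 110 113 114 112 110 109 113]
146 [109 108 108 111 113 114 114 115 115 116 121 126 130 129 129 129 129 127
 123 123 123 123 121 116 111 111 115 129 128 129]
152 [118 116 113 104  62  24  21  27  27  30  28  27  28  27  26  30  59  92
  97 106 114 120 128 130 131 131 131 129 128 127]
158 [215 177 167 151  83  68 103 122 128 130 130 133 142 141 132 132 158 201
 202 201 201 202 202 195 164 126 123 127 129 131]
164 [223 206 169 149 106  93 104 124 155 180 195 196 197 198 199 200 199 194
 190 197 201 202 202 193 158 126 125 127 128 127]
170 [171 167 167 152 106  89 107 153 191 214 223 223 223 223 224 224 223 219
 207 187 189 202 201 186 142 124 124 125 128 130]
176 [166 169 167 152 106  90 108 155 193 214 223 223 223 224 223 224 223 218
 205 183 191 202 207 201 142 126 127 128 127 126]
182 [168 169 168 152 105 
[... 230 characters left out ...]
94 [132 133 132 128 109  92 112 159 195 215 223 223 222 222 223 223 221 217
 196 147 132 132 132 130 126 125 125 126 127 126]
200 [128 127 126 126 125 118 119 162 197 216 223 222 222 223 223 223 221 215
 192 138 126 129 130 131 131 128 124 121 119 117]
206 [124 123 125 127 129 129 127 128 127 130 128 126 126 128 130 130 126 125
 124 124 123 122 122 122 121 121 123 125 125 125]
212 [122 122 121 120 119 122 122 124 124 125 127 128 129 129 128 128 125 123
 124 124 124 123 123 124 124 122 123 124 124 123]
0.16 [ 481.91732459 -242.61871571  105.        ]
0.2 [ 481.55928932 -240.6511595   105.        ]
0.23 [ 481.23928017 -239.18574986  105.        ]
tab [ 479.9541554  -236.40756235  146.        ]
```

```bash
python3 -m handwheel '[[[0,0,0],[-0.0045,0.0154,0.025],0],[[0,0,0],[-0.0045,0.0154,0.025],0],[[0,0,0],[0,0,0.035],0],[[0,0,0],[0,0,0.035],0],[[0,0,0],[0,0,0.03],0]]'
python3 -m handwheel '[[[0,0,0],[0,0,0.02],0],[[0,0,0],[0,0,0.0175],0],[[0,0,0],[0,0,0],0.5],[[0,0,0],[0,0,0],1],[[0,0,0],[0,0,0],1]]'
for i in 1 2; do python3 -m handwheel '[[[0,0,0],[0,0,0],1],[[0,0,0],[0,0,0],1],[[0,0,0],[0,0,0],1],[[0,0,0],[0,0,0],1],[[0,0,0],[0,0,0],1]]'; done
```

```text
clock: 2.87
eef_pos: [481.9, -234.2, 147.7]
tool_rot: [-3.141, -0.002, 1.782]
force: [-0.5, -0.2, -0.3]
width: 85.6
gripper_force: 0.0
clock: 3.28
eef_pos: [482.5, -236.4, 113.2]
tool_rot: [3.14, 0.0, 1.779]
force: [0.3, -1.1, -0.0]
width: 51.8
gripper_force: 0.0
clock: 3.7
eef_pos: [481.2, -237.5, 113.6]
tool_rot: [3.141, 0.0, 1.778]
force: [-3.2, -0.6, 8.7]
width: 11.2
gripper_force: 58.3
clock: 4.12
eef_pos: [481.1, -237.5, 113.6]
tool_rot: [3.142, 0.0, 1.778]
force: [-1.8, 0.2, 8.5]
width: 11.3
gripper_force: 58.3
```

```bash
python3 -m handwheel '[[[0,0,0],[0,0,-0.01],1],[[0,0,0],[0,0,-0.03],1],[[0,0,0],[0,0,-0.04],1],[[0,0,0],[0,0,-0.04],1],[[0,0,0],[0,0,-0.04],1]]'
python3 -m handwheel '[[[0,0,0],[0.013,0.0043,-0.008],1],[[0,0,0],[0.026,0.0086,0],1],[[0,0,0],[0.026,0.0086,0],1],[[0,0,0],[0.026,0.0086,0],1],[[0,0,0],[0.026,0.0086,0],1]]'
python3 -m handwheel '[[[0,0,0],[0.026,0.0086,0],1],[[0,0,0],[0.026,0.0086,0],1],[[0,0,0],[0.026,0.0086,0],1],[[0,0,0],[0.026,0.0086,0],1],[[0,0,0],[0.026,0.0086,0],1]]'
python3 -m handwheel '[[[0,0,0],[0.026,0.0086,0],1],[[0,0,0],[0.026,0.0086,0],1],[[0,0,0],[0.026,0.0086,0],1],[[0,0,0],[0.026,0.0086,0],1],[[0,0,0],[0.013,0.0043,0],1]]'
python3 -m handwheel '[[[0,0,0],[0,0,0.02],1],[[0,0,0],[0,0,0.03],1],[[0,0,0],[0,0,0.03],1],[[0,0,0],[0,0,0.015],1],[[0,0,0],[0,0,0],1]]'
python3 -m handwheel '[[[0,0,0],[0,0,0],1],[[0,0,0],[0,0,0],1]]'
python3 -c "
from h import *
wshot('w2')
from cell import ctrl
for n in ('scene','top'):
    im=ctrl.get_image(n);np.savez(f'pics/{n}2.npz',**im)
"
```

```text
clock: 4.53
eef_pos: [480.9, -236.7, 274.5]
tool_rot: [-3.141, -0.0, 1.777]
force: [1.0, -0.5, -3.0]
width: 11.3
gripper_force: 59.0
clock: 4.95
eef_pos: [495.1, -113.2, 281.0]
tool_rot: [3.141, -0.0, 1.777]
force: [0.9, -0.5, -3.0]
width: 11.2
gripper_force: 58.9
clock: 5.37
eef_pos: [510.4, 22.9, 280.9]
tool_rot: [3.141, -0.0, 1.778]
force: [-0.2, -0.9, -2.8]
width: 11.2
gripper_force: 58.9
clock: 5.78
eef_pos: [524.2, 148.5, 280.5]
tool_rot: [3.141, -0.002, 1.782]
force: [-0.1, -0.2, -2.9]
width: 11.1
gripper_force: 58.9
clock: 6.2
eef_pos: [521.8, 142.9, 182.3]
tool_rot: [-3.134, 0.001, 1.777]
force: [0.3, 0.5, -2.3]
width: 11.1
gripper_force: 58.9
clock: 6.37
eef_pos: [525.6, 143.6, 186.7]
tool_rot: [3.139, 0.0, 1.777]
force: [-0.3, -0.6, -1.8]
width: 11.4
gripper_force: 58.9
6.3667 [525.6 143.6 186.7] [3.139 0.    1.777] [-0.3 -0.6 -1.8] 11.418546120062178 [-0.59  0.57  0.4   1.87 -0.31  0.76  0.19]
```

View pics/w2.png

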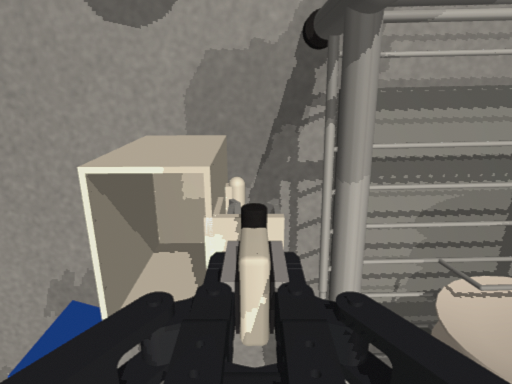

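The wrist view shows the front rail running from about (365,20) down to (347,290). The holder is held to its left, its tab centre is near column 256, and the button points up at (255,215).

```bash
python3 - <<'E'
from h import *
w=load("w2");s=load("scene0")
g=cv2.cvtColor(w["pixels"],cv2.COLOR_RGB2GRAY).astype(int)
for r in (30,70,110,170,210,240,270,290):print(r,list(g[r-1:r+2,322:392].mean(0).astype(int)))
h=cv2.cvtColor(s["pixels"],cv2.COLOR_RGB2GRAY).astype(int)
c=s["pixels"][150:300,120:330,::-1]
cv2.imwrite("pics/c2.png",cv2.resize(c,None,fx=3.8,fy=3.8,interpolation=cv2.INTER_CUBIC))
E
```

```text
30 [np.int64(60), np.int64(60), np.int64(61), np.int64(62), np.int64(62), np.int64(63), np.int64(63), np.int64(64), np.int64(64), np.int64(64), np.int64(64), np.int64(65), np.int64(65), np.int64(66), np.int64(66), np.int64(66), np.int64(66), np.int64(66), np.int64(66), np.int64(66), np.int64(66), np.int64(63), np.int64(60), np.int64(62), np.int64(66), np.int64(68), np.int64(71), np.int64(73), np.int64(76), np.int64(79), np.int64(81), np.int64(82), np.int64(82), np.int64(82), np.int64(82), np.int64(82), np.int64(83), np.int64(84), np.int64(87), np.int64(90), np.int64(91), np.int64(93), np.int64(94), np.int64(94), np.int64(94), np.int64(94), np.int64(94), np.int64(93), np.int64(93), np.int64(92), np.int64(89), np.int64(87), np.int64(89), np.int64(90), np.int64(89), np.int64(87), np.int64(86), np.int64(100), np.int64(126), np.int64(120), np.int64(114), np.int64(117), np.int64(127), np.int64(134), np.int64(133), np.int64(133), np.int64(132), np.int64(131), np.int64(131), np.int64(130)]
70 [np.int64(112), np.int64(112), np.int64(112), np.int64(112), np.int64(103), np.int64(73), np.int64(7
[... 6477 characters left out ...]
nt64(145), np.int64(140), np.int64(142), np.int64(145), np.int64(147), np.int64(148), np.int64(146), np.int64(144), np.int64(142), np.int64(148), np.int64(152), np.int64(154), np.int64(150), np.int64(145), np.int64(138), np.int64(130), np.int64(125), np.int64(126), np.int64(123), np.int64(122), np.int64(123), np.int64(123), np.int64(123), np.int64(124), np.int64(127), np.int64(128), np.int64(128), np.int64(126), np.int64(122), np.int64(122), np.int64(124), np.int64(127), np.int64(128), np.int64(128), np.int64(128), np.int64(127), np.int64(126), np.int64(122), np.int64(122), np.int64(124), np.int64(127), np.int64(128), np.int64(127), np.int64(127), np.int64(128), np.int64(126), np.int64(122)]
```

View pics/c2.png

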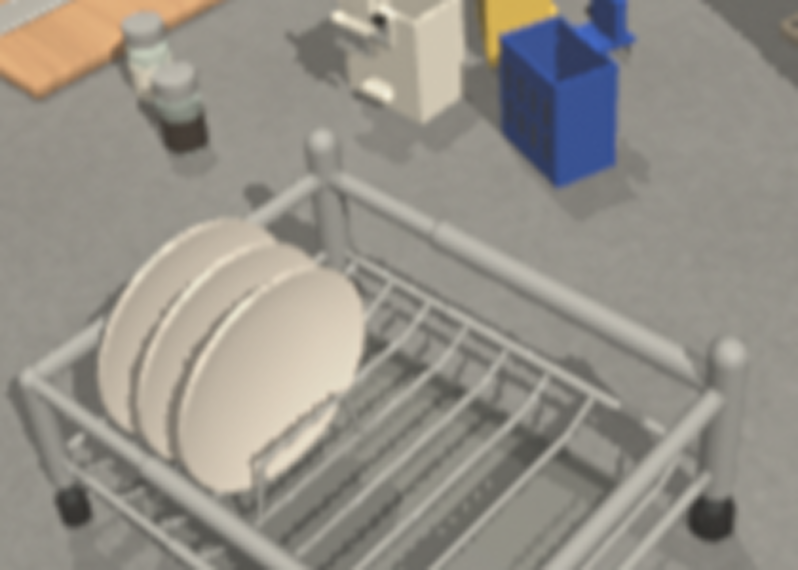

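The enlarged scene view shows the tube step (y = -30 mm) at crop (440,232), the 20 mm tube running to about (690,362), and the left post top at (728,350).

```bash
python3 - <<'E'
from h import *
w=load("w2");s=load("scene0");t=load("top0")
h=cv2.cvtColor(s["pixels"],cv2.COLOR_RGB2GRAY).astype(int)
for c in (245,255,265,275,285,295):
    v0=150+(232+(c-120-440/3.8)*3.8*(362-232)/250)/3.8; a=int(v0)-9
    print(c,a,h[a:a+19,c].tolist())
T=cv2.cvtColor(t["pixels"],cv2.COLOR_RGB2GRAY).astype(int)
for c in (185,200,215,230):
    v0=171-(c-164)*23/116+2;a=int(v0)-9;print("top",c,a,T[a:a+19,c].tolist())
E
```

```text
245 206 [149, 149, 150, 151, 150, 151, 158, 172, 183, 185, 179, 169, 154, 136, 121, 125, 140, 147, 148]
255 212 [147, 147, 148, 147, 146, 151, 166, 181, 186, 183, 172, 159, 143, 126, 123, 136, 146, 148, 148]
265 217 [148, 147, 148, 148, 149, 151, 163, 178, 185, 184, 176, 164, 150, 131, 119, 131, 144, 146, 145]
275 222 [148, 149, 149, 149, 147, 146, 158, 175, 185, 185, 180, 169, 155, 138, 124, 127, 139, 145, 146]
285 227 [149, 148, 147, 147, 147, 146, 153, 169, 182, 187, 183, 172, 160, 145, 127, 119, 128, 140, 144]
295 232 [148, 147, 145, 144, 144, 143, 149, 164, 180, 187, 184, 176, 165, 151, 133, 120, 123, 137, 144]
top 185 159 [110, 113, 112, 114, 116, 115, 116, 120, 134, 140, 137, 130, 113, 96, 91, 100, 112, 124, 105]
top 200 156 [118, 118, 125, 128, 128, 118, 115, 124, 137, 141, 138, 125, 108, 88, 79, 77, 106, 127, 111]
top 215 153 [93, 86, 87, 87, 86, 88, 106, 125, 138, 141, 137, 118, 102, 87, 87, 107, 128, 126, 95]
top 230 150 [103, 104, 106, 107, 105, 106, 113, 130, 138, 141, 131, 116, 96, 77, 73, 93, 125, 118, 93]
```

```bash
python3 - <<'E'
from h import *
from scipy.optimize import least_squares
S=[(245,217.2),(255,222.5),(265,227.7),(275,233.1),(285,238.6),(295,243.9)]
T=[(185,170.5),(200,167.5),(215,163.6),(230,161)]
W=[(360,70),(356.8,110),(352.5,170),(349.5,210),(347.8,240),(344.8,290)]
im={k:load(n) for k,n in(("s","scene0"),("t","top0"),("w","w2"))}
def res(p,use):
    x0,yaw,z=p;r=[]
    o=np.array([x0,150,z]);d=np.array([-np.sin(yaw),np.cos(yaw),0])
    for k,pts,sc in use:
        a=np.array(proj(im[k],o-60*d));b=np.array(proj(im[k],o+60*d));e=(b-a)/np.linalg.norm(b-a)
        for q in pts:
            v=np.array(q)-a;r.append((e[0]*v[1]-e[1]*v[0])*sc)
    return r
s,t,w=("s",S,1),("t",T,1),("w",W,1)
for nm,u in (("st",[s,t]),("sw",[s,w]),("tw",[t,w]),("stw",[s,t,w])):
    f=least_squares(lambda p:res(p,u),[580,.22,125]);print(nm,f.x.round(3),np.abs(f.fun).max().round(2))
x0,yaw,z=f.x;d=np.array([-np.sin(yaw),np.cos(yaw),0])
# along-rail positions
def along(k,u,v,zz):
    p=plane(im[k],u,v,zz);return (p-np.array([x0,150,zz]))@d
print("step",along("s",120+440/3.8,150+232/3.8,z),"post top s",along("s",120+728/3.8,150+345/3.8,z+38),"top",along("t",145+57/3,75+288/3,z+38))
print("tab w2",plane(im["w"],255,260,186.7-113.6+146))
E
```

```text
st [5.83687e+02 2.28000e-01 1.26777e+02] 0.41
sw [5.85875e+02 2.26000e-01 1.29392e+02] 0.44
tw [ 7.52198e+02  2.26000e-01 -4.21730e+02] 0.43
stw [5.85801e+02 2.25000e-01 1.29295e+02] 1.21
step -96.39164153206762 post top s 131.16972906667667 top 128.08809377395158
tab w2 [522.60722941 159.9460366  219.1       ]
```

```bash
python3 -m handwheel '[[[0,0,-1.1],[0,0,0],1],[[0,0,0],[0.0006,0.012,0],1],[[0,0,0],[0.0006,0.012,0],1],[[0,0,0],[0.0006,0.012,0],1],[[0,0,0],[0.0006,0.012,0],1]]'
python3 -m handwheel '[[[0,0,0],[0.0002,0.008,0],1],[[0,0,0],[0,0.0048,0],1],[[0,0,0],[0,0,0],1],[[0,0,0],[0,0,0],1],[[0,0,0],[0,0,0],1]]'
python3 - <<'E'
from h import *
w=wshot('w3')
print(proj(w,[584.3-.224*40+0,150+39,128]))
E
```

```text
clock: 6.93
eef_pos: [571.5, 157.4, 186.0]
tool_rot: [3.141, -0.0, 1.798]
force: [-0.5, 0.0, -2.9]
width: 11.4
gripper_force: 59.0
clock: 7.35
eef_pos: [582.4, 159.8, 185.2]
tool_rot: [-3.14, -0.0, 1.797]
force: [0.7, 0.1, -1.7]
width: 11.3
gripper_force: 59.0
7.35 [582.4 159.8 185.2] [-3.14  -0.     1.797] [ 0.7  0.1 -1.7] 11.288477678506563 [-0.56  0.65  0.39  1.71 -0.31  0.85  0.2 ]
(np.float64(253.5439641644556), np.float64(167.5521227027154))
```

View pics/w3.png

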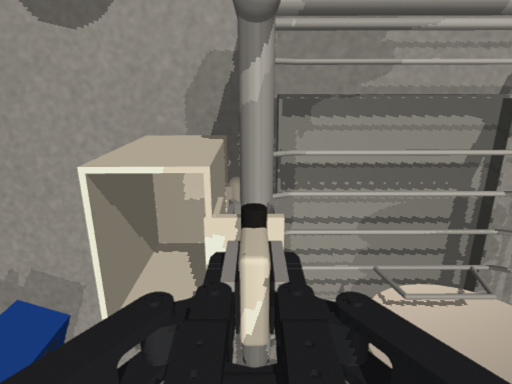

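The rail appears as a vertical band at columns 240-275, centred on 257. The button and tab are centred at about 255, so the clip sits roughly 1 mm left of the rail's axis. The post is at the top, (257,10).

```bash
python3 -m handwheel '[[[0,0,0],[0,0.0012,0.006],1],[[0,0,0],[0,0,0.006],1],[[0,0,0],[0,0,0],1]]'
python3 -m handwheel '[[[0,0,0],[0,0,0.003],1],[[0,0,0],[0,0,0],1]]'
python3 -m handwheel '[[[0,0,0],[0,0,0.002],1],[[0,0,0],[0,0,0],1]]'
python3 -m handwheel '[[[0,0,0],[0,0,0.002],1],[[0,0,0],[0,0,0],1]]'
```

```text
clock: 7.65
eef_pos: [583.2, 160.3, 171.7]
tool_rot: [-3.139, -0.0, 1.797]
force: [-0.0, 0.4, -3.0]
width: 10.9
gripper_force: 58.9
clock: 7.82
eef_pos: [583.9, 160.3, 169.6]
tool_rot: [-3.14, 0.0, 1.797]
force: [0.9, -0.1, -3.0]
width: 11.2
gripper_force: 59.0
clock: 7.98
eef_pos: [584.0, 160.3, 168.2]
tool_rot: [-3.141, -0.0, 1.797]
force: [-0.7, -0.2, -3.3]
width: 11.4
gripper_force: 59.0
clock: 8.15
eef_pos: [584.5, 160.4, 167.3]
tool_rot: [3.141, -0.0, 1.797]
force: [-2.4, -0.3, 4.7]
width: 11.1
gripper_force: 60.1
```

```bash
for i in 1 2 3 ; do python3 -m handwheel '[[[0,0,0],[0,0,0.0015],1],[[0,0,0],[0,0,0],1]]' | egrep 'eef|force: \['; done
```

```text
eef_pos: [584.8, 160.4, 166.6]
force: [-2.9, -1.0, 9.6]
eef_pos: [585.0, 160.4, 165.5]
force: [-4.1, -0.9, 10.9]
eef_pos: [585.0, 160.4, 163.8]
force: [-3.2, -0.6, 8.1]
```

```bash
for i in 1 2 3 4; do python3 -m handwheel '[[[0,0,0],[0,0,0.0015],1],[[0,0,0],[0,0,0],1]]' | egrep 'eef|force: \['; done
```

```text
eef_pos: [584.7, 160.3, 161.7]
force: [-2.3, -1.1, 6.1]
eef_pos: [584.4, 160.2, 159.4]
force: [-0.6, -0.7, 1.4]
eef_pos: [584.0, 160.3, 156.7]
force: [-0.6, -0.6, -3.4]
eef_pos: [583.9, 160.3, 154.8]
force: [-0.3, -0.9, -5.8]
```

```bash
for i in 1 2 3 ; do python3 -m handwheel '[[[0,0,0],[0,0,0.001],1],[[0,0,0],[0,0,0],1]]' | egrep 'eef|force: \['; done
```

```text
eef_pos: [584.0, 160.4, 154.0]
force: [0.3, -0.7, -8.3]
eef_pos: [584.0, 160.4, 153.8]
force: [-1.0, -1.0, -2.8]
eef_pos: [584.1, 160.4, 153.7]
force: [-3.3, -1.1, 4.3]
```

```bash
python3 -m handwheel '[[[0,0,0],[0,0,-0.0003],1],[[0,0,0],[0,0,0],1],[[0,0,0],[0,0,0],1],[[0,0,0],[0,0,0],1],[[0,0,0],[0,0,0],1]]' | egrep 'eef|force: \['
for i in 1 2 3; do python3 -m handwheel '[[[0,0,0],[0.004,0,0],1],[[0,0,0],[0.004,0,0],1],[[0,0,0],[0.004,0,0],1],[[0,0,0],[0.004,0,0],1],[[0,0,0],[0,0,0],1]]'| egrep 'eef|force: \['; done
python3 - <<'E'
from h import *
wshot('w4')
E
```

```text
eef_pos: [584.1, 160.5, 153.7]
force: [-4.8, -1.1, 6.3]
eef_pos: [581.3, 174.3, 153.7]
force: [-3.7, -3.4, 5.7]
eef_pos: [577.7, 189.9, 153.7]
force: [-4.4, -3.4, 5.6]
eef_pos: [574.1, 205.5, 153.7]
force: [-2.7, -3.7, 5.5]
11.4833 [574.1 205.5 153.7] [3.141e+00 2.000e-03 1.796e+00] [-2.7 -3.7  5.5] 11.283651100192786 [-0.62  0.69  0.38  1.72 -0.34  0.8   0.14]
```

View pics/w4.png

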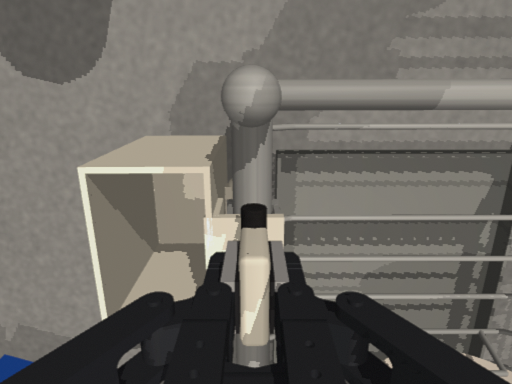

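The wrist view shows the clip sitting on the rail. The post's domed top is at (251,97) with its near edge at row 127, and the button tip is at (255,205), so a gap remains.

```bash
python3 - <<'E'
from h import *
w=load('w4')
a=plane(w,254,206,152+6);d=np.array([-.224,.975,0])
for r,z in((127,162),(127,156),(97,168)):print(r,z,(plane(w,252,r,z)-a)@d)
E
```

```text
127 162 34.05248988162172
127 156 33.36972255064623
97 168 45.47063798892717
```

```bash
python3 -m handwheel '[[[0,0,0],[0.004,0,0],1],[[0,0,0],[0.004,0,0],1],[[0,0,0],[0.004,0,0],1],[[0,0,0],[0.004,0,0],1],[[0,0,0],[0.004,0,0],1]]'| egrep 'eef|force: \['
python3 -m handwheel '[[[0,0,0],[0.003,0,0],1],[[0,0,0],[0.002,0,0],1],[[0,0,0],[0,0,0],1]]'| egrep 'eef|force: \['
for i in 1 2 3; do python3 -m handwheel '[[[0,0,0],[0.0015,0,0],1],[[0,0,0],[0,0,0],1]]'| egrep 'eef|force: \['; done
```

```text
eef_pos: [569.9, 223.8, 153.7]
force: [-2.4, -5.6, 3.7]
eef_pos: [568.6, 229.5, 153.7]
force: [-2.8, -5.3, 5.0]
eef_pos: [568.3, 230.5, 153.7]
force: [-3.4, -5.6, 4.8]
eef_pos: [568.0, 231.9, 153.7]
force: [-3.2, -5.1, 6.2]
eef_pos: [567.7, 233.3, 153.7]
force: [-1.3, -5.4, 5.7]
```

```bash
for i in 1 2 3 4; do python3 -m handwheel '[[[0,0,0],[0.0013,0,0],1],[[0,0,0],[0,0,0],1]]'| egrep 'eef|force: \['; done
```

```text
eef_pos: [567.4, 234.6, 153.7]
force: [-3.5, -5.2, 6.2]
eef_pos: [567.1, 235.8, 153.7]
force: [-2.7, -5.4, 5.4]
eef_pos: [566.8, 237.1, 153.7]
force: [-2.1, -5.6, 5.3]
eef_pos: [566.5, 238.4, 153.7]
force: [-3.2, -6.0, 4.5]
```

```bash
for i in 1 2; do python3 -m handwheel '[[[0,0,0],[0.001,0,0],1],[[0,0,0],[0,0,0],1]]'| egrep 'eef|force: \['; done
```

```text
eef_pos: [566.3, 239.3, 153.7]
force: [-2.9, -5.7, 5.0]
eef_pos: [566.1, 240.2, 153.7]
force: [-2.6, -5.5, 6.4]
```

```bash
for i in 1 2 3; do python3 -m handwheel '[[[0,0,0],[0.001,0,0],1],[[0,0,0],[0,0,0],1]]'| egrep 'eef|force: \['; done
```

```text
eef_pos: [566.0, 240.9, 153.7]
force: [-2.5, -5.8, 5.9]
eef_pos: [565.8, 241.3, 153.7]
force: [-3.2, -7.4, 5.1]
eef_pos: [565.8, 241.7, 153.7]
force: [-3.3, -8.7, 6.0]
```

```bash
python3 -m handwheel '[[[0,0,0],[0.001,0,0],1],[[0,0,0],[0,0,-0.0005],1],[[0,0,0],[0,0,-0.0005],1],[[0,0,0],[0,0,0],1]]'| egrep 'eef|force: \['
python3 - <<'E'
from h import *
w=wshot('w5');cv2.imwrite('pics/c5.png',cv2.resize(w['pixels'][80:300,140:360,::-1],None,fx=2.5,fy=2.5))
E
```

```text
eef_pos: [565.6, 242.2, 153.8]
force: [-2.1, -8.2, -0.9]
14.5333 [565.6 242.2 153.8] [-3.141  0.006  1.794] [-2.1 -8.2 -0.9] 11.390467111736537 [-0.69  0.7   0.39  1.7  -0.34  0.81  0.08]
```

View pics/c5.png

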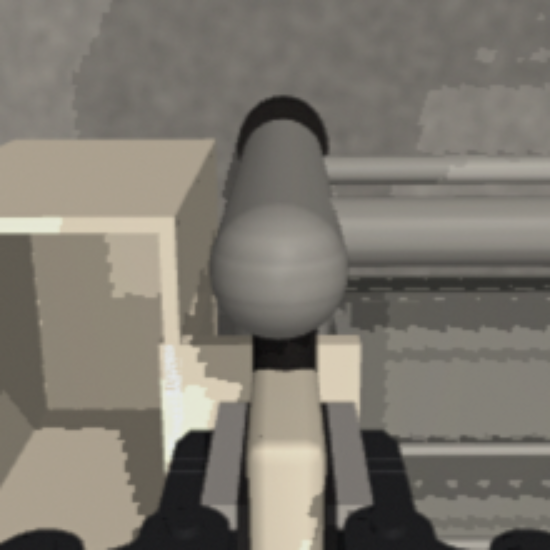

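The crop shows the button (285,345) pressed against the near face of the post.

```bash
python3 -m handwheel '[[[0,0,0],[0,0,0],0.7],[[0,0,0],[0,0,0],0.5],[[0,0,0],[0,0,0],0.2],[[0,0,0],[0,0,0],0],[[0,0,0],[0,0,0],0]]'
python3 -m handwheel '[[[0,0,0],[0,0,0],0],[[0,0,0],[0,0,0],0],[[0,0,0],[0,0,-0.005],0],[[0,0,0],[0,0,-0.01],0],[[0,0,0],[0,0,-0.02],0]]'
python3 -m handwheel '[[[0,0,0],[0,0,-0.03],0],[[0,0,0],[0,0,-0.03],0],[[0,0,0],[0,0,-0.02],0],[[0,0,0],[0,0,0],0],[[0,0,0],[0,0,0],0]]'
python3 - <<'E'
from h import *
w=wshot('w6');cv2.imwrite('pics/w6.png',w['pixels'][:,:,::-1])
E
```

```text
clock: 15.0
eef_pos: [564.8, 247.6, 154.3]
tool_rot: [3.141, -0.001, 1.798]
force: [-0.7, -0.2, -0.2]
width: 70.9
gripper_force: 0.0
clock: 15.42
eef_pos: [563.1, 246.5, 188.3]
tool_rot: [-3.138, 0.001, 1.797]
force: [-0.4, -0.4, -0.4]
width: 85.5
gripper_force: 0.0
clock: 15.83
eef_pos: [565.3, 247.1, 271.2]
tool_rot: [3.138, -0.001, 1.797]
force: [-0.0, -0.4, -0.8]
width: 85.4
gripper_force: 0.0
15.8333 [565.3 247.1 271.2] [ 3.138e+00 -1.000e-03  1.797e+00] [-0.  -0.4 -0.8] 85.4057514905594 [-0.73  0.57  0.45  1.58 -0.27  1.05  0.02]
```

View pics/w6.png

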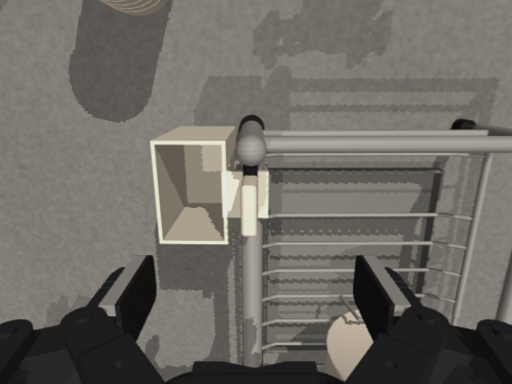

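The holder hangs upright on the rail at (190,190). Its button meets the post at (250,168), and the gripper is clear.

```bash
python3 -c "
from cell import ctrl
print(ctrl.finish_job())"
```

```text
the job is handed in; nothing more can be done
None
```

The holder is clipped fully home on the front rail and hangs released with its button against the left-hand post. The press peaked at about 14 N and I eased the button on with about 5 N. The arm never went near the shakers or the canister. The job was handed in at about 16 s, and the hand-in gave no verdict.

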